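# Put the thread away and shut the sewing tin

## Robot

A 6-joint arm with a two-finger parallel gripper is mounted at the origin on a cart in front of the work surface, level with it; the furniture and walls round the work are solid. World frame = base frame: x ahead of the robot, y to its left, z up, the work surface at z = 0. Lengths are in m, angles in rad, forces in N, time in s.
With the tool pointing down it reaches from about 0.425 to 0.95 m from the base axis. Payload 14.7 kg.
Tool frame: the origin (TCP) lies on the centre line of the jaws, within the pads' length; the fingertips stand 8 mm ahead of it and the grasp point (between the pads) lies 11 mm behind it; z points along the fingers, y is the line along which they close (so a half turn about z gives the same grasp; the last joint's range is limited). The gripper opens to 85 mm and grips with 20 to 120 N. Pads are 22 mm wide; open, the fingers measure 114 mm over their backs; the gripper's body (76 mm by 85 mm) begins 54 mm behind the grasp point. The pads swing forward as they close: fully open they stand 13 mm farther back than shut.
Start: joints at [1.104, 0.48, 1.596, -0, 1.065, -0.047], TCP at [0.265, 0.594, 0.239] pointing down, gripper open.
Joint ranges: [-2.75, 2.75], [-0.82, 2.05], [0.23, 2.67], [-1.56, 4.7], [0.09, 2.69], [-2.92, 2.92]. Speed limits (rad/s): [1.89, 1.89, 2.39, 3.01, 3.01, 3.01].

## Interface

Orientations are given as a unit quaternion [x, y, z, w].
In Python, from plant import observe, snapshot, camera_model, finish_job gives the robot as it stands. The module is installed in compiled form; this text tells all that it offers.
- The arm moves only by the tool carry_out, never from a script. Its argument "increments" is a list of rows, each a list of 5 numbers: the closure, from 0 (fully open) to 1 (shut), then the shift along the tool's x, y, z in cm, then the turn about the tool's z in rad. A call has 1 to 12 rows; each row shifts and turns the commanded pose from where the row before left it, along the tool's axes as they then stand; what a row does not reach is not made up. A row lasts 1/12 s, in which the tool goes at most 41.7 mm and 7.16 degrees, less where a joint would pass 70% of its speed; a pose out of reach is approached as far as the arm can. A call with a gripper value outside its range is refused whole. The fingers move at their own pace and stop on an object; the grip force is fixed at half the most. Time passes only in rows, so rows that do not move let the fingers close. It gives the time, the measured TCP pose, the force and the opening at its end, in the units of the state.
- observe(): the state, without advancing time (a new reading comes with each control period).
- snapshot(name): name is "side" or "top"; returns the picture (384x512x3 uint8, red, green, blue); there is no depth.
- camera_model(name): a dict with "K" (3x3 intrinsics, pixels), "rvec" (rotation vector, rad) and "tvec" (3), from world to camera coordinates, as OpenCV has them. Camera axes: x right, y down, z forward; pixel columns grow to the right and rows downward; lengths in m; the calibration is good to about 2 mm. A picture is of the moment at which its call begins. camera_model takes no time and is no camera call.
- finish_job(): hands the job in, once; it reports no verdict.
The state is a dict: "time_s": time; "joints": joint angles; "dq": joint speeds; "effort": joint torques, N m; "tcp_pos": TCP position; "orientation": TCP orientation; "contact_force": force on the tool from outside, world axes, zero at the start; "moment": the same for the moment, N m; "grip_width": opening from 0.0 (shut) to 1.0 (fully open).
Only numpy, scipy, OpenCV 4.12 (cv2) and the standard library are available. Lean on these libraries where they do the work, as an engineer would, in place of code of your own. Each camera call takes 0.05 s, during which the arm holds its last target. There are 200 camera calls.

## Task

Put the wooden spool of thread that was left out on the table inside the open sewing tin, then swing the tin's hinged lid over and shut it fully. Leave the tin standing on the table.

Things in the scene. Friction and masses are not known exactly. Their poses are not given: they have to be found in the camera images.
- spool: The only thread spool on the table: wooden flanges with dark thread wound between, standing upright, 27 mm in diameter, 36 mm tall, about 30 g. Origin at the centre of its underside, z up along its axis. A round timer, a candle and a bar of soap (up to 54 mm tall) stand about it. A wall shelf hangs 0.63 m above the back of the table, from x = 0.59 m on.
- tin: Sewing tin, loose, 0.6 kg, open; a few flat buttons show on its floor. Origin on its underside near the centre; +x is its hinge side (to the robot's left, yaw 1.4 to 2.2 rad), -x its front, y its long side. 2 mm walls enclose x -39 to +46, y -66 to +66 mm; inner floor z = 3, rim z = 42, closed height 52 mm: the spool fits standing or lying. Hinge line along y at x = +50, z = 43 mm.
- tin_lid (a joint): Lid angle in rad: 0 shut on the rim, 1.57 upright, 1.83 leaning back on its stop; starts at 1.7 to 1.83. The lid is a flat cap 9 mm thick, 89 mm deep, 136 mm wide; open, it stands up at the tin's left side (hinge side), its outside facing left. Light friction, no spring or catch: it stays back until pushed past upright, and may need pushing all the way down.
- lid_lip (a point): The small lip in the middle of the lid's free edge, 94 mm from the hinge line: about 135 mm above the table when the lid is open, 45 mm above it at the tin's front (right) side when it is shut.

How it is judged:
On the way:
1. the spool is inside the open tin and let go (x of spool in the frame of tin between -0.041 and 0.048 m and y of spool in the frame of tin between -0.068 and 0.068 m and z of spool in the frame of tin between -0.002 and 0.04 m and contact force between spool and the fingers below 0.1 N and value of joint tin_lid above 0.3 rad), for 0.2 s.
At the end, for the whole second after the job is handed in: The spool lies or stands inside the tin, between its walls; the lid is shut to within 0.06 rad (about 5 mm at its front edge); the tin stands upright (within 0.1 rad) and still on the table (x of spool in the frame of tin between -0.041 and 0.048 m and y of spool in the frame of tin between -0.068 and 0.068 m and z of spool in the frame of tin between -0.002 and 0.04 m and value of joint tin_lid below 0.06 rad and angle between tin's own z axis and vertical below 0.1 rad and height (world z) of tin between -0.01 and 0.01 m and linear speed of tin below 0.02 m/s); the robot touches nothing.
It also fails if it takes over 61 s, if anything falls off the work surface, if the arm or the gripper's body presses on something with over 40 N, if the wrist force passes 120 N, or if a joint passes its speed limit or range.

## Working session

There is one attempt and no reset: what is moved stays moved. The work goes in short steps, Python scripts to look and compute and a tool call to move; the robot and the scene stay as the last step left them, time stands still between calls to the robot, and variables do not carry over. Pictures are saved under pics/ and viewed, on a budget of 10 in all, crops included, one or two more only if the job needs it, and the job is handed in when it is done.

Besides the shell and the picture viewer there is one more tool, called after "Call:" as a command line: name --pt "numbers of a row" for each row, then --argument value for the rest. carry_out: Moves the arm, as the interface text tells. Its arguments: {"type":"object","properties":{"increments":{"type":"array","items":{"type":"array","items":{"type":"number"}}}},"required":["increments"]}

```bash
mkdir -p pics
cat > h.py <<'E'
import numpy as np, cv2
from plant import *
def cam(n):
    c=camera_model(n);K=np.array(c["K"],float);R,_=cv2.Rodrigues(np.array(c["rvec"],float));return K,R,np.array(c["tvec"],float).ravel()
def ray(n,u,v,z):
    K,R,t=cam(n);o=-R.T@t;d=R.T@np.linalg.inv(K)@[u,v,1];return o+d*(z-o[2])/d[2]
def proj(n,P):
    K,R,t=cam(n);return cv2.projectPoints(np.array(P,float).reshape(-1,1,3),cv2.Rodrigues(R)[0],t,K,None)[0].reshape(-1,2)
def save(n,f,crop=None,s=1):
    im=snapshot(n)[:,:,::-1]
    if crop: a,b,c,d=crop;im=im[b:d,a:c]
    cv2.imwrite("pics/"+f,cv2.resize(im,None,fx=s,fy=s,interpolation=cv2.INTER_CUBIC))
E
python3 - <<'E'
from h import *
save("top","t1.png",s=1.5);save("side","s1.png",s=1.5)
for n in("top","side"):
    K,R,t=cam(n);print(n,K[0,0],-R.T@t,R[2])
print(observe())
E
```

```text
top 353.98797576502807 [ 0.41351632 -0.05475306  0.91601314] [ 0.06986592 -0.00815364 -0.99752307]
side 411.6903387350396 [ 0.00768159 -0.09843363  0.79846224] [ 0.53757414  0.04973626 -0.84174839]
{'time_s': 0.1, 'joints': array([ 1.10441592e+00,  4.80762277e-01,  1.59682556e+00,  5.57404259e-06,
        1.06508829e+00, -4.65702133e-02]), 'dq': array([-5.68128083e-05, -7.64836112e-04, -7.68437796e-04, -1.41320244e-04,
        1.29482144e-03,  2.42256004e-03]), 'effort': array([ 2.36491294e-03, -9.52268457e+01, -4.31049085e+01,  1.30284584e-04,
        5.13667343e-03, -1.02132815e-04]), 'tcp_pos': array([0.26472887, 0.5932489 , 0.23873553]), 'orientation': array([ 2.08368372e-01,  9.78050269e-01, -5.23396036e-04, -1.39780969e-04]), 'contact_force': array([ 0.30298851,  0.1092251 , -0.04192781]), 'moment': array([0.0014418 , 0.06125333, 0.01421929]), 'grip_width': 0.9995078951658972}
```

View pics/t1.png

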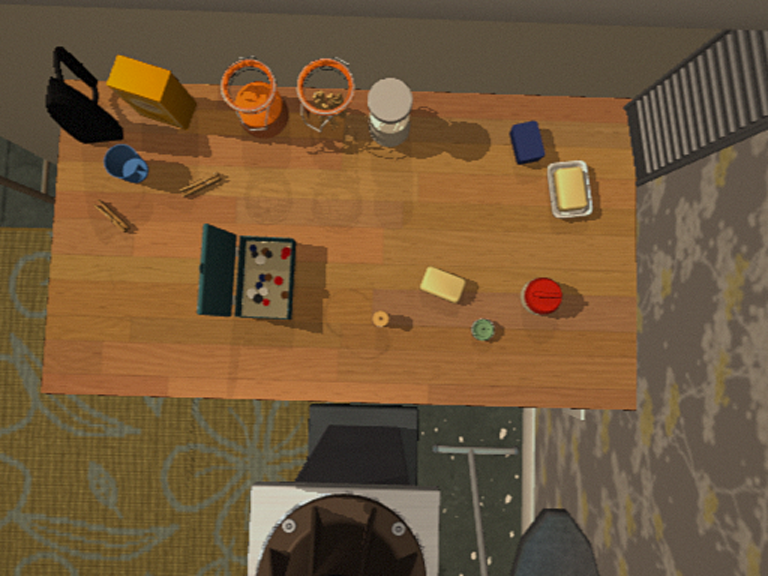

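View pics/s1.png

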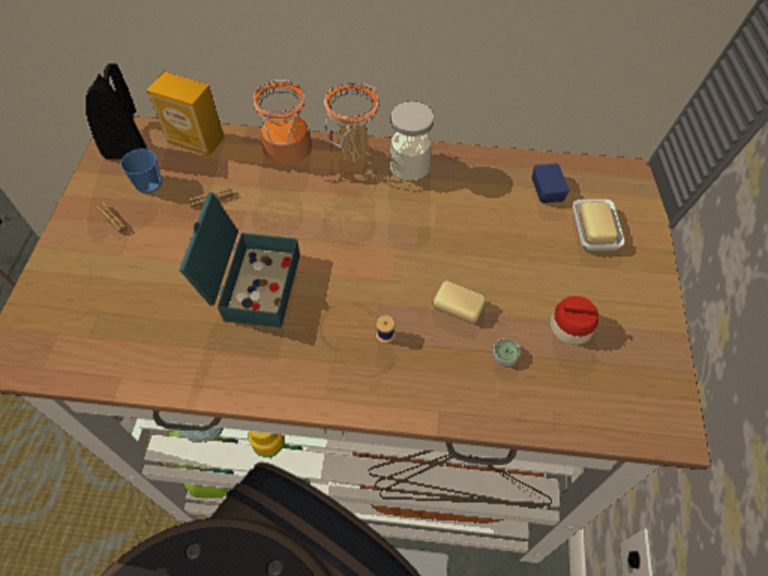

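The top view shows the spool at about (381,319)/1.5. The open tin covers x 238–295, y 237–320 (/1.5), with its lid standing on the left. In the side view the spool is at (386,323)/1.5. Next I'll take enlarged crops.

Run:
```python
from h import *
a=snapshot("top")[145:225,125:275,::-1];b=snapshot("side")[120:235,110:270,::-1]
f=lambda i,s:cv2.resize(i,None,fx=s,fy=s,interpolation=cv2.INTER_CUBIC)
cv2.imwrite("pics/c1.png",f(a,5));cv2.imwrite("pics/c2.png",f(b,5))
print(proj("top",[.265,.594,.239]),ray("top",381/1.5,319/1.5,.036),ray("side",386/1.5,323/1.5,.036))
```

```text
[[-95.19680224 290.48395973]] [ 0.4345643 -0.0509799  0.036    ] [ 0.43462451 -0.05296242  0.036     ]
```

View pics/c1.png

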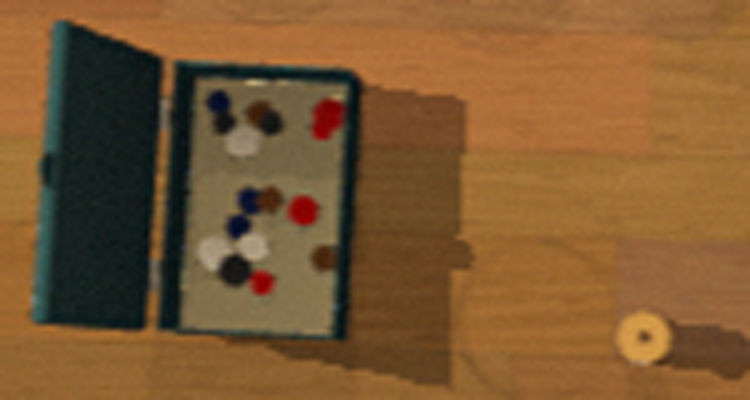

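View pics/c2.png

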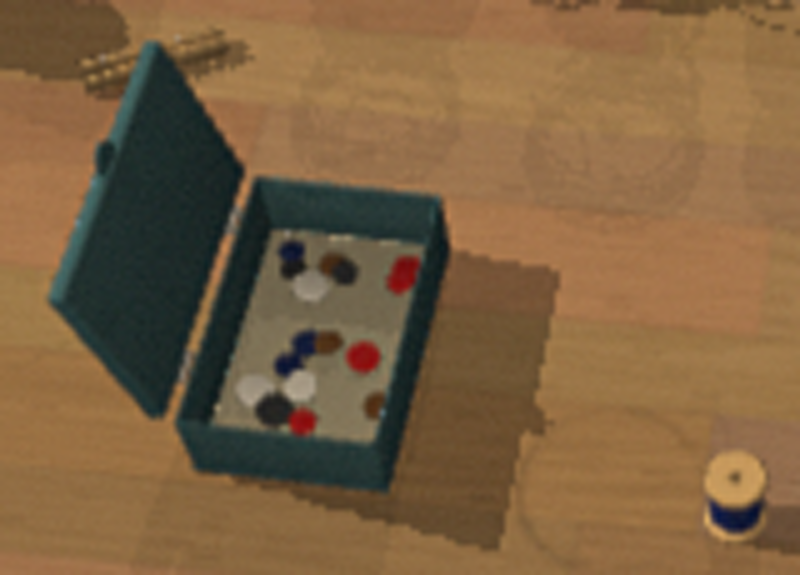

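The top crop shows the rim corners at about (175,62), (357,72), (345,338) and (160,330), the lid lip at (47,170) and the spool centre at (643,337). The side crop shows the rim corners at (257,177), (443,197), (383,447) and (180,422), the lip at (103,157) and the spool top at (735,478).

```bash
cat > m.py <<'E'
from h import *
from scipy.optimize import least_squares
T=lambda u,v:(125+u/5-.4,145+v/5-.4); S=lambda u,v:(110+u/5-.4,120+v/5-.4)
rt=[T(175,62),T(357,72),T(345,338),T(160,330)]; rs=[S(257,177),S(443,197),S(383,447),S(180,422)]
for n,r in(("top",rt),("side",rs)): print(n,np.round([ray(n,*p,.042) for p in r],4)[:,:2].tolist())
# corners in tin frame: TL=hinge far, TR=front far, BR=front near, BL=hinge near
L=lambda s:None
def w(p,q): x,y,a=p[:3];c,s=np.cos(a),np.sin(a);q=np.array(q);return np.c_[x+c*q[:,0]-s*q[:,1],y+s*q[:,0]+c*q[:,1],q[:,2]]
C=[[.048,-.068,.042],[-.041,-.068,.042],[-.041,.068,.042],[.048,.068,.042]]
def res(p):
    th=p[3];lip=[.05+.0-.094*np.cos(th),0,.043+.094*np.sin(th)]
    W=w(p,C+[lip]);return np.r_[(proj("top",W)-(rt+[T(47,170)])).ravel(),(proj("side",W)-(rs+[S(103,157)])).ravel()]
for a0 in(1.6,):
    s=least_squares(res,[.55,.2,a0,1.75]);print(s.x,np.round(s.fun,1))
for n,p in(("top",T(643,337)),("side",S(735,478))):print(n,ray(n,*p,.036))
E
python3 m.py
```

```text
top [[0.5655, 0.188], [0.5634, 0.0974], [0.431, 0.0977], [0.4322, 0.1887]]
side [[0.565, 0.1854], [0.5634, 0.098], [0.4297, 0.0983], [0.4321, 0.1868]]
[0.49823161 0.13908715 1.55937015 1.86164004] [ 0.7 -0.5  0.1 -0.9 -0.5  0.5  0.3  0.6  0.4  0.2 -0.2 -0.6  0.5 -0.8
 -0.2 -0.1 -0.6  0.5 -0.3  0.7]
top [ 0.43615767 -0.04894194  0.036     ]
side [ 0.43477259 -0.05137994  0.036     ]
```

```bash
cat > plan.py <<'E'
from h import *
from scipy.spatial.transform import Rotation as Ro
def state():
    o=observe();r=Ro.from_quat(o["orientation"]).as_matrix();y=r[:,1]
    return np.r_[o["tcp_pos"],np.arctan2(y[1],y[0])],o
def plan(wps,grip,start=None):
    p=state()[0] if start is None else np.array(start,float)
    for *q,n in wps:
        q=np.array(q,float);d=(q-p)/n
        for i in range(n):
            a=p[3];t=[d[0]*-np.sin(a)+d[1]*np.cos(a),d[0]*np.cos(a)+d[1]*np.sin(a),-d[2]]
            print([grip]+[round(float(v)*100,2) for v in t]+[round(float(-d[3]),3)],end=",");p=p+d
        print(" ->",np.round(p,3))
E
python3 - <<'E'
from plan import *
plan([(.42,.38,.239,.7,10),(.48,.1,.22,.2,10),(.4355,-.050,.15,0,6)],0)
E
```

```text
[0, -2.29, -1.32, -0.0, 0.045],[0, -2.34, -1.21, -0.0, 0.045],[0, -2.4, -1.1, -0.0, 0.045],[0, -2.44, -1.0, -0.0, 0.045],[0, -2.49, -0.88, -0.0, 0.045],[0, -2.52, -0.77, -0.0, 0.045],[0, -2.55, -0.66, -0.0, 0.045],[0, -2.58, -0.54, -0.0, 0.045],[0, -2.6, -0.42, -0.0, 0.045],[0, -2.62, -0.31, -0.0, 0.045], -> [0.42  0.38  0.239 0.7  ]
[0, -2.53, -1.34, 0.19, 0.05],[0, -2.59, -1.22, 0.19, 0.05],[0, -2.65, -1.09, 0.19, 0.05],[0, -2.7, -0.95, 0.19, 0.05],[0, -2.74, -0.82, 0.19, 0.05],[0, -2.78, -0.68, 0.19, 0.05],[0, -2.81, -0.54, 0.19, 0.05],[0, -2.84, -0.4, 0.19, 0.05],[0, -2.85, -0.25, 0.19, 0.05],[0, -2.86, -0.11, 0.19, 0.05], -> [0.48 0.1  0.22 0.2 ]
[0, -2.3, -1.22, 1.17, 0.033],[0, -2.34, -1.15, 1.17, 0.033],[0, -2.38, -1.07, 1.17, 0.033],[0, -2.41, -0.99, 1.17, 0.033],[0, -2.45, -0.91, 1.17, 0.033],[0, -2.47, -0.82, 1.17, 0.033], -> [ 0.436 -0.05   0.15  -0.   ]
```

Call:
carry_out --pt "0 -2.3 -1.3 0 0.045" --pt "0 -2.35 -1.2 0 0.045" --pt "0 -2.4 -1.1 0 0.045" --pt "0 -2.45 -1.0 0 0.045" --pt "0 -2.5 -0.9 0 0.045" --pt "0 -2.5 -0.8 0 0.045" --pt "0 -2.55 -0.65 0 0.045" --pt "0 -2.6 -0.55 0 0.045" --pt "0 -2.6 -0.4 0 0.045" --pt "0 -2.6 -0.3 0 0.045"

```text
time_s: 1.03
tcp_pos: [0.4209, 0.3792, 0.2393]
orientation: [0.422, 0.906, -0.0, -0.0]
contact_force: [0.0, 1.4, 0.3]
grip_width: 0.999
```

Call:
carry_out --pt "0 -2.5 -1.3 0.2 0.05" --pt "0 -2.6 -1.2 0.2 0.05" --pt "0 -2.65 -1.1 0.2 0.05" --pt "0 -2.7 -0.95 0.2 0.05" --pt "0 -2.75 -0.8 0.2 0.05" --pt "0 -2.8 -0.7 0.2 0.05" --pt "0 -2.8 -0.55 0.2 0.05" --pt "0 -2.85 -0.4 0.2 0.05" --pt "0 -2.85 -0.25 0.2 0.05" --pt "0 -2.85 -0.1 0.2 0.05"

```text
time_s: 1.87
tcp_pos: [0.4809, 0.0994, 0.2192]
orientation: [0.634, 0.774, 0.0, 0.0]
contact_force: [0.0, 0.8, 1.0]
grip_width: 1.002
```

Call:
carry_out --pt "0 -2.3 -1.2 1.2 0.033" --pt "0 -2.35 -1.15 1.2 0.033" --pt "0 -2.4 -1.05 1.2 0.033" --pt "0 -2.4 -1.0 1.2 0.033" --pt "0 -2.45 -0.9 1.2 0.033" --pt "0 -2.5 -0.8 1.2 0.033" --pt "0 0 0 0 0" --pt "0 0 0 0 0"

```text
time_s: 2.53
tcp_pos: [0.4366, -0.0506, 0.1469]
orientation: [0.707, 0.707, -0.0, -0.001]
contact_force: [-0.3, 0.2, 1.1]
grip_width: 0.998
```

Run:
```python
from plan import *
print(state()[0])
plan([(.4355,-.050,.06,0,4),(.4355,-.050,.014,0,4)],0)
```

```text
[ 0.43659082 -0.05058846  0.14685656  0.00055501]
[0, 0.01, -0.03, 2.17, 0.0],[0, 0.01, -0.03, 2.17, 0.0],[0, 0.01, -0.03, 2.17, 0.0],[0, 0.01, -0.03, 2.17, 0.0], -> [ 0.436 -0.05   0.06   0.   ]
[0, 0.0, -0.0, 1.15, -0.0],[0, 0.0, -0.0, 1.15, -0.0],[0, 0.0, -0.0, 1.15, -0.0],[0, 0.0, -0.0, 1.15, -0.0], -> [ 0.436 -0.05   0.014  0.   ]
```

Call:
carry_out --pt "0 0 -0.1 2.2 0" --pt "0 0 0 2.2 0" --pt "0 0 0 2.2 0" --pt "0 0 0 2.2 0" --pt "0 0 0 1.1 0" --pt "0 0 0 1.1 0" --pt "0 0 0 1.1 0" --pt "0 0 0 1.1 0" --pt "0 0 0 0 0"

```text
time_s: 3.28
tcp_pos: [0.4363, -0.0488, 0.0142]
orientation: [0.706, 0.709, -0.0, -0.001]
contact_force: [-0.5, -0.7, -0.6]
grip_width: 1.0
```

Call:
carry_out --pt "1 0 0 0 0" --pt "1 0 0 0 0" --pt "1 0 0 0 0" --pt "1 0 0 0 0" --pt "1 0 0 0 0" --pt "1 0 0 0 0" --pt "1 0 0 0 0" --pt "1 0 0 0 0" --pt "1 0 0 0 0" --pt "1 0 0 0 0" --pt "1 0 0 0 0" --pt "1 0 0 0 0"

```text
time_s: 4.28
tcp_pos: [0.4367, -0.0497, 0.016]
orientation: [0.706, 0.708, 0.0, 0.0]
contact_force: [-1.5, 2.6, 15.1]
grip_width: 0.292
```

Run:
```python
from plan import *
print(state()[0],observe()["grip_width"])
plan([(.437,-.05,.12,0,5),(.498,.132,.12,0,9),(.498,.132,.025,0,6)],1)
```

```text
[ 0.43668322 -0.04972304  0.01601709  0.00283136] 0.2917975478855775
[1, -0.01, 0.01, -2.08, 0.001],[1, -0.01, 0.01, -2.08, 0.001],[1, -0.01, 0.01, -2.08, 0.001],[1, -0.01, 0.01, -2.08, 0.001],[1, -0.01, 0.01, -2.08, 0.001], -> [ 0.437 -0.05   0.12   0.   ]
[1, 2.02, 0.68, -0.0, -0.0],[1, 2.02, 0.68, -0.0, -0.0],[1, 2.02, 0.68, -0.0, -0.0],[1, 2.02, 0.68, -0.0, -0.0],[1, 2.02, 0.68, -0.0, -0.0],[1, 2.02, 0.68, -0.0, -0.0],[1, 2.02, 0.68, -0.0, -0.0],[1, 2.02, 0.68, -0.0, -0.0],[1, 2.02, 0.68, -0.0, -0.0], -> [0.498 0.132 0.12  0.   ]
[1, 0.0, -0.0, 1.58, -0.0],[1, 0.0, -0.0, 1.58, -0.0],[1, 0.0, -0.0, 1.58, -0.0],[1, 0.0, -0.0, 1.58, -0.0],[1, 0.0, -0.0, 1.58, -0.0],[1, 0.0, -0.0, 1.58, -0.0], -> [0.498 0.132 0.025 0.   ]
```

Call:
carry_out --pt "1 0 0 -2.1 0" --pt "1 0 0 -2.1 0" --pt "1 0 0 -2.1 0" --pt "1 0 0 -2.1 0" --pt "1 0 0 -2.1 0" --pt "1 0 0 0 0"

```text
time_s: 4.78
tcp_pos: [0.438, -0.05, 0.1236]
orientation: [0.706, 0.708, 0.001, 0.002]
contact_force: [2.5, -0.4, 0.9]
grip_width: 0.295
```

Call:
carry_out --pt "1 2 0.7 0 0" --pt "1 2 0.7 0 0" --pt "1 2 0.7 0 0" --pt "1 2 0.7 0 0" --pt "1 2 0.7 0 0" --pt "1 2 0.7 0 0" --pt "1 2 0.7 0 0" --pt "1 2 0.7 0 0" --pt "1 2 0.6 0 0" --pt "1 0 0 0 0" --pt "1 0 0 0 0"

```text
time_s: 5.7
tcp_pos: [0.4976, 0.1311, 0.1199]
orientation: [0.705, 0.709, -0.0, -0.0]
contact_force: [-0.1, -0.5, -0.4]
grip_width: 0.29
```

Run:
```python
from plan import *
s,o=state();print(s,o["grip_width"],o["contact_force"]);save("side","s2.png",(80,60,310,240),3)
```

```text
[0.49756512 0.13114948 0.1199113  0.00469833] 0.2901074327922022 [-0.08242507 -0.53034295 -0.37519744]
```

View pics/s2.png

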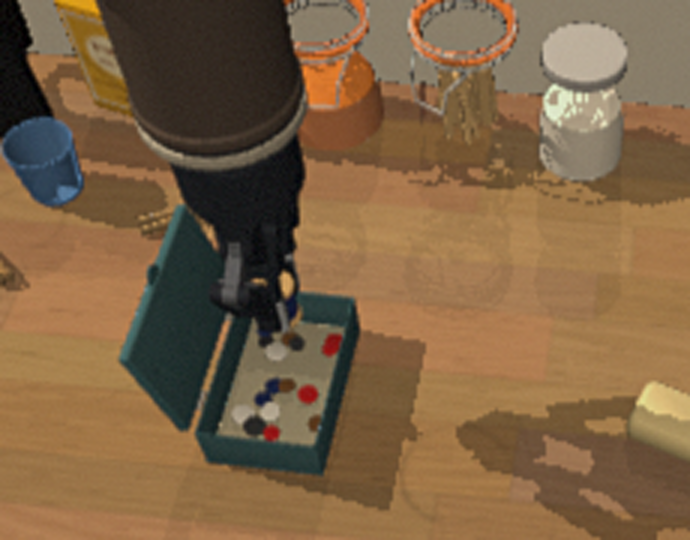

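The spool is held between the jaws over the tin, at crop (285,295). The wrist ring is at about (220,140). I'll check how far it clears the lid before descending.

Run:
```python
from h import *
for z in(.2,.22,.24,.26,.28,.3,.32):
    a=proj("side",[[.4976,.131,z],[.4976,.131+.045,z],[.4976,.131-.045,z]]);print(z,np.round((a-[80,60])*3).tolist())
```

```text
0.2 [[254.0, 223.0], [184.0, 217.0], [324.0, 229.0]]
0.22 [[248.0, 202.0], [176.0, 195.0], [320.0, 208.0]]
0.24 [[241.0, 179.0], [168.0, 173.0], [315.0, 186.0]]
0.26 [[235.0, 156.0], [160.0, 150.0], [310.0, 163.0]]
0.28 [[228.0, 132.0], [151.0, 125.0], [305.0, 138.0]]
0.3 [[221.0, 106.0], [142.0, 99.0], [299.0, 113.0]]
0.32 [[213.0, 79.0], [133.0, 73.0], [294.0, 86.0]]
```

Ring at z≈0.27 will end at about 0.175, which is above the lid top of 0.137, so lowering is safe.

Call:
carry_out --pt "1 0 0 1.6 0" --pt "1 0 0 1.6 0" --pt "1 0 0 1.6 0" --pt "1 0 0 1.6 0" --pt "1 0 0 1.6 0" --pt "1 0 0 1.4 0" --pt "1 0 0 0 0" --pt "1 0 0 0 0"

```text
time_s: 6.42
tcp_pos: [0.4969, 0.1296, 0.026]
orientation: [0.706, 0.708, -0.001, -0.001]
contact_force: [0.5, 0.5, 0.7]
grip_width: 0.289
```

Call:
carry_out --pt "0.5 0 0 0 0" --pt "0.5 0 0 0 0" --pt "0.5 0 0 0 0" --pt "0.5 0 0 0 0" --pt "0.5 0 0 0 0" --pt "0.5 0 0 0 0" --pt "0.5 0 0 0 0" --pt "0.5 0 0 0 0"

```text
time_s: 7.08
tcp_pos: [0.4977, 0.1306, 0.0264]
orientation: [0.706, 0.708, 0.0, 0.0]
contact_force: [-0.4, 1.1, -0.2]
grip_width: 0.499
```

Call:
carry_out --pt "0.5 0 0 -1 0" --pt "0.5 0 0 -1.5 0" --pt "0.5 0 0 -2 0" --pt "0.5 0 0 -2.5 0" --pt "0.5 0 0 -3 0" --pt "0.5 0 0 -3 0" --pt "0.5 0 0 -3 0" --pt "0.5 0 0 -2 0" --pt "0.5 0 0 0 0"

```text
time_s: 7.83
tcp_pos: [0.4996, 0.131, 0.2111]
orientation: [0.706, 0.708, 0.003, 0.002]
contact_force: [1.3, 1.0, 1.7]
grip_width: 0.502
```

Run:
```python
from plan import *
s,o=state();print(s,o["grip_width"],o["contact_force"]);save("side","s3.png",(80,60,310,240),3)
```

```text
[0.49963902 0.13095047 0.21108141 0.00309464] 0.5023616104712109 [1.29148727 0.95740417 1.68989385]
```

View pics/s3.png

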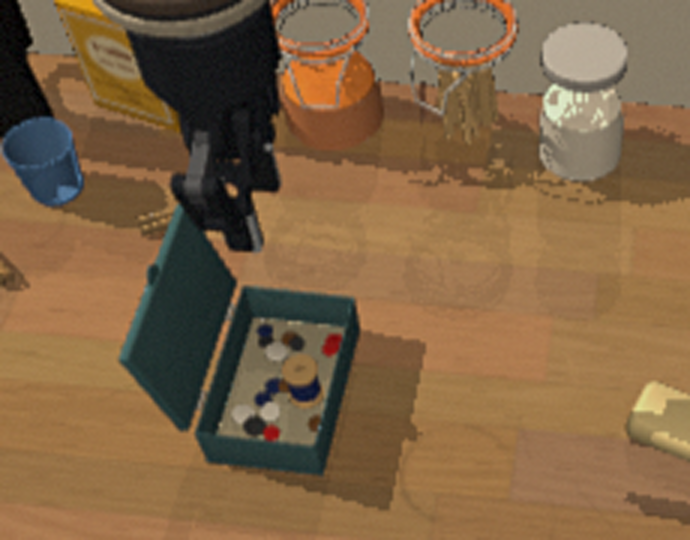

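The spool stands in the tin at crop (300,380), and the lid is still open. Next I'll move over behind the lid with the jaws shut.

Call:
carry_out --pt "1 2 0 0 0" --pt "1 2.5 0 0 0" --pt "1 2.5 0 0 0" --pt "1 2.5 0 0 0" --pt "1 2.5 0 0 0" --pt "1 2.5 0 0 0" --pt "1 0 0 0 0" --pt "1 0 0 0 0"

```text
time_s: 8.55
tcp_pos: [0.4965, 0.2763, 0.2054]
orientation: [0.705, 0.709, -0.001, -0.0]
contact_force: [-0.0, -0.8, 0.2]
grip_width: 0.001
```

Call:
carry_out --pt "1 0 0 1.5 0" --pt "1 0 0 2 0" --pt "1 0 0 2 0" --pt "1 0 0 2 0" --pt "1 0 0 1.5 0" --pt "1 0 0 0.5 0" --pt "1 0 0 0 0" --pt "1 0 0 0 0"

```text
time_s: 9.22
tcp_pos: [0.4973, 0.275, 0.1116]
orientation: [0.706, 0.708, -0.0, -0.0]
contact_force: [-1.0, 0.6, 0.1]
grip_width: 0.003
```

Call:
carry_out --pt "1 -0.8 0 0 0" --pt "1 -0.8 0 0 0" --pt "1 -0.8 0 0 0" --pt "1 -0.8 0 0 0" --pt "1 -0.8 0 0 0" --pt "1 -0.8 0 0 0" --pt "1 -0.8 0 0 0" --pt "1 -0.8 0 0 0" --pt "1 -0.8 0 0 0" --pt "1 -0.8 0 0 0"

```text
time_s: 10.05
tcp_pos: [0.4975, 0.1947, 0.1113]
orientation: [0.706, 0.708, -0.0, -0.0]
contact_force: [0.0, 1.6, 0.0]
grip_width: 0.001
```

Run:
```python
from plan import *
s,o=state();print(s,o["grip_width"],o["contact_force"]);save("side","s4.png",(80,60,310,240),3)
```

```text
[0.49745665 0.19472279 0.11127717 0.0029027 ] 0.0010226615072038943 [0.01682186 1.59304748 0.04666372]
```

View pics/s4.png

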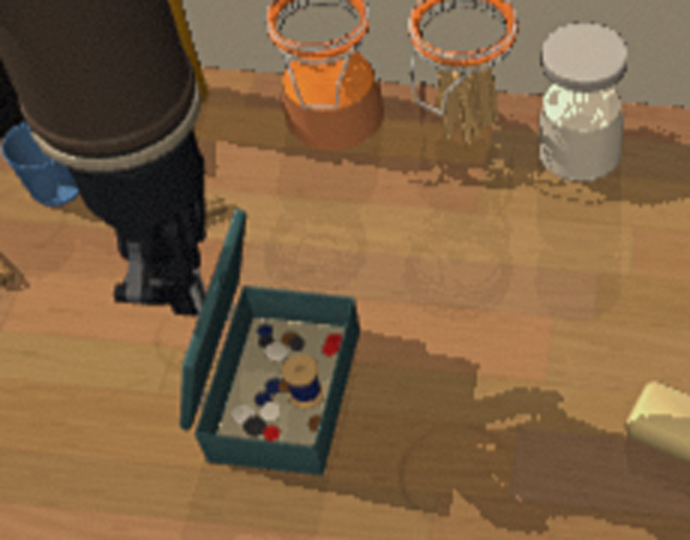

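The lid is about upright with the fingers behind it at crop (195,300), and the tin has not moved. I'll keep pushing.

Call:
carry_out --pt "1 -0.7 0 0 0" --pt "1 -0.7 0 0 0" --pt "1 -0.7 0 0 0" --pt "1 -0.7 0 0 0" --pt "1 -0.7 0 0 0" --pt "1 -0.7 0 0 0" --pt "1 -0.7 0 0 0" --pt "1 -0.7 0 0 0" --pt "1 -0.7 0 0 0" --pt "1 -0.7 0 0 0" --pt "1 -0.7 0 0 0" --pt "1 -0.7 0 0 0"

```text
time_s: 11.1
tcp_pos: [0.4977, 0.1108, 0.1113]
orientation: [0.706, 0.708, -0.0, 0.0]
contact_force: [-0.3, -0.0, -0.2]
grip_width: -0.001
```

Run:
```python
from plan import *
s,o=state();print(s,o["grip_width"],o["contact_force"]);save("side","s5.png",(80,60,310,240),3)
```

```text
[0.49774725 0.11078552 0.11129295 0.00299168] -0.0010522247655651402 [-0.32936918 -0.01770064 -0.18423255]
```

View pics/s5.png

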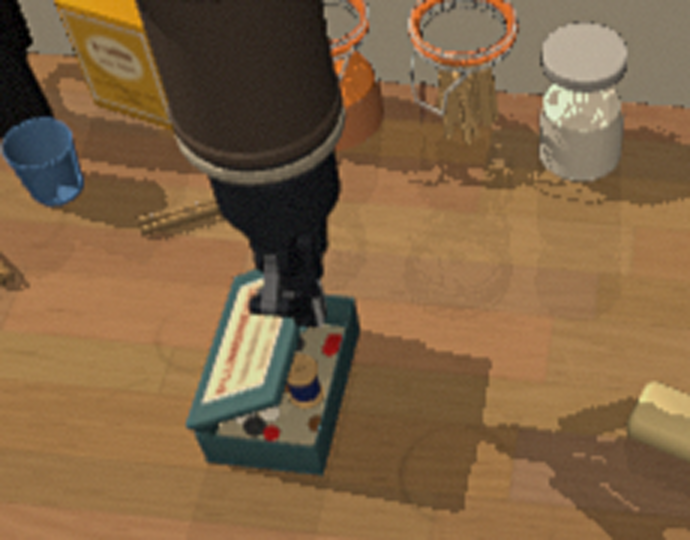

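The lid is stopped about 45° down, with the fingertips near its free edge at crop (305,315). I'll lift, step back, and press down from on top.

Call:
carry_out --pt "1 0 0 -2 0" --pt "1 0 0 -2 0" --pt "1 1.2 0 0 0" --pt "1 1.3 0 0 0" --pt "1 0 0 0 0" --pt "1 0 0 0 0"

```text
time_s: 11.65
tcp_pos: [0.4972, 0.1373, 0.1506]
orientation: [0.705, 0.709, -0.0, -0.0]
contact_force: [-0.7, -0.3, -0.4]
grip_width: -0.001
```

Call:
carry_out --pt "1 0 0 0.7 0" --pt "1 0 0 0.7 0" --pt "1 0 0 0.7 0" --pt "1 0 0 0.7 0" --pt "1 0 0 0.7 0" --pt "1 0 0 0.7 0" --pt "1 -0.1 0 0.6 0" --pt "1 -0.2 0 0.6 0" --pt "1 -0.2 0 0.5 0" --pt "1 -0.2 0 0.5 0" --pt "1 -0.2 0 0.4 0" --pt "1 -0.2 0 0.4 0"

```text
time_s: 12.65
tcp_pos: [0.4978, 0.1252, 0.0789]
orientation: [0.706, 0.708, 0.0, 0.0]
contact_force: [1.1, -0.1, 0.6]
grip_width: -0.003
```

Run:
```python
from plan import *
s,o=state();print(s,o["grip_width"],o["contact_force"]);save("side","s6.png",(80,60,310,240),3)
```

```text
[0.49775731 0.12524916 0.07894943 0.00289658] -0.0026511451694464262 [ 1.13543833 -0.05672883  0.58326209]
```

View pics/s6.png

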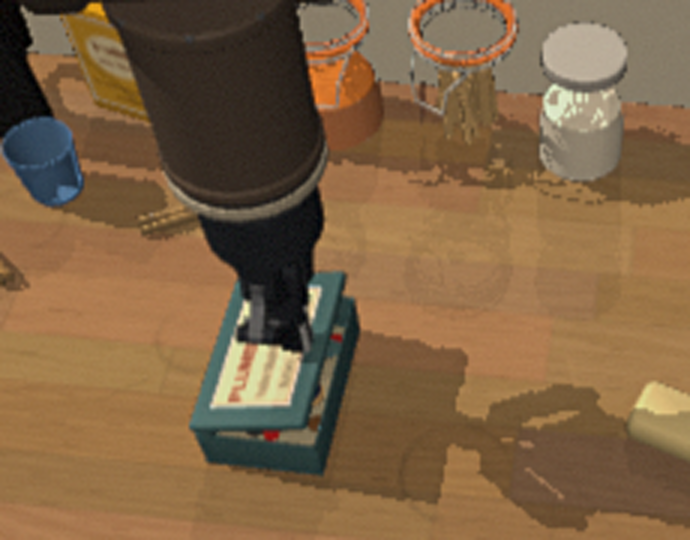

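The lid is now nearly flat, with its front edge at crop (325,350) and a small gap left. I'll press on down.

Call:
carry_out --pt "1 -0.2 0 0.3 0" --pt "1 -0.2 0 0.3 0" --pt "1 0 0 0.2 0" --pt "1 0 0 0.2 0" --pt "1 0 0 0.1 0" --pt "1 0 0 0 0"

```text
time_s: 13.2
tcp_pos: [0.4976, 0.1216, 0.0681]
orientation: [0.706, 0.708, -0.0, -0.0]
contact_force: [0.1, 0.3, -0.4]
grip_width: 0.0
```

Call:
carry_out --pt "1 0 0 0.2 0" --pt "1 0 0 0.2 0" --pt "1 0 0 0.2 0" --pt "1 0 0 0 0"

```text
time_s: 13.53
tcp_pos: [0.4975, 0.1215, 0.0619]
orientation: [0.706, 0.708, -0.0, -0.0]
contact_force: [-0.4, -0.1, -0.1]
grip_width: 0.001
```

Call:
carry_out --pt "1 0 0 0.1 0" --pt "1 0 0 0.1 0" --pt "1 0 0 0.1 0" --pt "1 0 0 0 0" --pt "1 0 0 0 0"

```text
time_s: 13.95
tcp_pos: [0.4978, 0.1215, 0.0597]
orientation: [0.706, 0.708, 0.0, 0.0]
contact_force: [-1.9, -1.3, 10.2]
grip_width: 0.003
```

Run:
```python
from plan import *
s,o=state();print(s,o["contact_force"]);save("side","s7.png",(80,60,310,240),3)
```

```text
[0.49784863 0.1215258  0.05966447 0.00299836] [-1.86807919 -1.3211436  10.22965402]
```

View pics/s7.png

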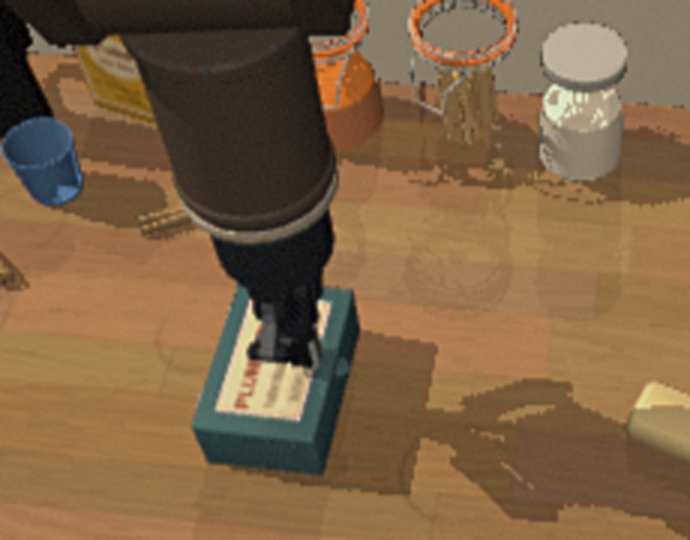

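The lid sits flush with no gap along the front edge (lip at crop (343,368)), and 10 N pushes back on the fingers. I'll retreat upward and check again.

Call:
carry_out --pt "1 0 0 -0.5 0" --pt "1 0 0 -1.5 0" --pt "1 0 0 -3 0" --pt "1 0 0 -3 0" --pt "1 0 0 -3 0" --pt "1 0 0 -3 0" --pt "1 0 0 0 0" --pt "1 0 0 0 0" --pt "1 0 0 0 0"

```text
time_s: 14.75
tcp_pos: [0.4974, 0.1215, 0.1991]
orientation: [0.706, 0.708, -0.0, -0.0]
contact_force: [-0.4, 1.0, -0.4]
grip_width: 0.001
```

Run:
```python
from plan import *
s,o=state();print(s,o["contact_force"]);save("side","s8.png",(110,120,270,235),5)
c,sn=np.cos(1.559),np.sin(1.559)
for th in(0,.06,.12):
    x,z=.05-.094*np.cos(th),.043+.094*np.sin(th)
    print(th,np.round((proj("side",[.4982+c*x,.1391+sn*x,z])-[110,120])*5+2))
```

```text
[0.49742556 0.12146609 0.19914866 0.00301311] [-0.4214263   0.97747174 -0.40780956]
0 [[421. 314.]]
0.06 [[419. 307.]]
0.12 [[416. 300.]]
```

View pics/s8.png

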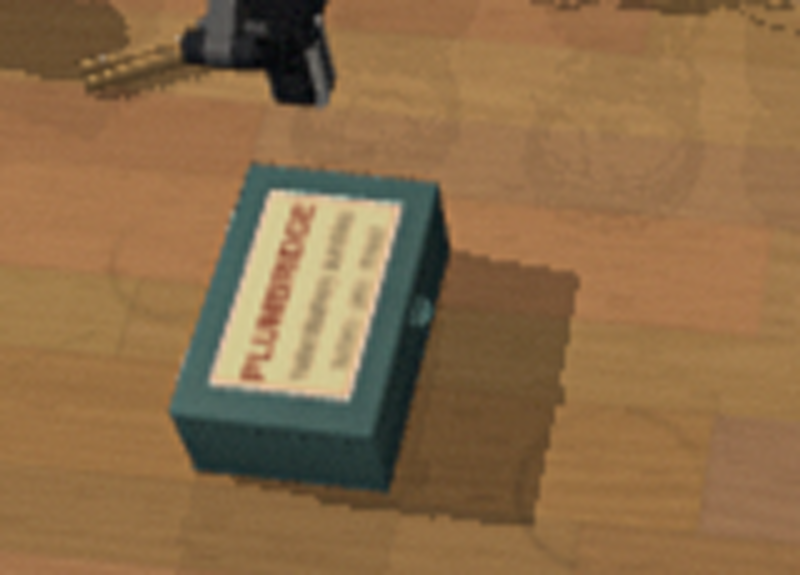

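The lid is flush all round. The lip is at (421,312), against a predicted (421,314) for fully shut. The gripper is clear of the tin, so I'm handing in.

```bash
python3 -c "
from plant import *
print(finish_job())"
```

```text
the job is handed in; nothing more can be done
None
```

The spool is in the tin, the lid is shut, and I handed the job in at about 15 s of the 61 s allowed; the hand-in gave no verdict.

- **Spool:** I gripped it where it stood and stood it inside the tin. The picture after release showed it upright in the tin with the lid still open.
- **Lid:** I pushed it past upright from behind, then pressed it down until 10 N pushed back on the fingers.
- **Last checks:** After the gripper backed off, the lid looked flush all round. Its lip was at pixel (421,312), against (421,314) predicted for fully shut and (419,307) at the 0.06 rad limit. The tin stood flat where it was, and the arm was clear about 14 cm above it with no contact force beyond noise.

The closing fingers briefly pressed on the table with about 15 N during the grasp, within the limits. No check failed or disagreed. I viewed 11 pictures, one over the budget of 10.

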